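# Find the full tin by feel and hold it over the bolt tray

## Robot

A 6-joint arm with a two-finger parallel gripper is mounted at the origin on the work surface. World frame = base frame: x ahead of the robot, y to its left, z up, the work surface at z = 0. Lengths are in m, angles in rad, forces in N, time in s.
With the tool pointing down it reaches from about 0.375 to 0.975 m from the base axis. Payload 3.8 kg.
Tool frame: the origin (TCP) lies between the finger pads; the fingertips stand 19 mm ahead of it and the grasp point (between the pads) is the TCP (manip.finger_overhang is the distance from the TCP to the fingertips, in m); z points along the fingers, y is the line along which they close (so a half turn about z gives the same grasp; the last joint's range is limited). The gripper opens to 88 mm and grips with 3 to 60 N. Pads are 18 mm wide; open, the fingers measure 123 mm over their backs; the gripper's body (75 mm by 187 mm) begins 45 mm behind the grasp point.
Start: joints at [-1.261, 0.264, 1.604, -0, 1.274, -0.037], TCP at [0.229, -0.635, 0.258] pointing down, gripper open.
Joint ranges: [-2.63, 2.63], [-0.94, 2.18], [0.31, 2.57], [-1.31, 4.45], [0, 2.66], [-2.55, 2.55]. Speed limits (rad/s): [2.57, 2.57, 3.14, 3.14, 3.14, 3.14].

## Interface

Orientations are given as a rotation vector (axis times angle).
In Python, from cell import manip, viewer, regions_of, place_of gives the robot as it stands. The module is installed in compiled form; this text tells all that it offers.
- The arm moves only by the tool servo_tool, never from a script. Its argument "deltas" is a list of rows, each a list of 3 entries, a list of its own where there are three numbers: the opening in per cent of the stroke, from 0 (shut) to 100 (fully open), then the shift along the tool's x, y, z in cm, then the turn, a rotation vector about the tool's x, y, z in rad. In form: [[jaw, [x, y, z], [ax, ay, az]], ...]. A call has 1 to 5 rows; each row shifts and turns the commanded pose from where the row before left it, along the tool's axes as they then stand; what a row does not reach is not made up. A row lasts 1/12 s, in which the tool goes at most 41.7 mm and 7.16 degrees, less where a joint would pass 70% of its speed; a pose out of reach is approached as far as the arm can. A call with a gripper value outside its range is refused whole. The fingers move at their own pace and stop on an object; "force" is the grip in N (left out, the last holds). Time passes only in rows, so rows that do not move let the fingers close. It gives the time, the measured TCP pose, the force, the opening and the grip force at its end, in the units of the state.
- manip.read_state(): the state, without advancing time (a new reading comes with each control period).
- viewer.grab_frame(name): name is "side" or "top"; returns a dict with "color" (480x640x3 uint8, blue, green, red), "fx", "fy", "cx", "cy" (pixels), "k1" (the pictures are not rectified: a ray, as slopes to the right and down, at radius r is drawn at 1 + k1 r^2 times it, then the intrinsics apply), "R" (3x3) and "t" (3): a world point X has camera coordinates R X + t. Camera axes: x right, y down, z forward; pixel columns grow to the right and rows downward; lengths in m; the calibration is good to about 2 mm. A picture is of the moment at which its call begins. There is no depth.
- manip.sign_off(): hands the job in; it is judged then, once.
Trained networks look in a picture, given as the dict that the camera call returned (one of the last four; its "shot" number tells which), for a name from the list of things; names that differ only in an ending like _2 or _b are one class to them, and where a whole thing is asked for, a point or a joint stands for the part that bears it (a point fixed in the world has none). Each returns a list of dicts, best first, with "conf" (0 to 1); they miss things now and then, are a little off and sometimes report something else, mostly with a low value. They report only what shows in the picture. A call takes as long as a camera call. They do not tell look-alikes from the thing itself.
- regions_of(picture, thing): "pixels" (480x640 bool, what is visible of it).
- place_of(picture, thing): "at" ([x, y, z] in m, in world coordinates, good to about 4 mm: a listed point, or the origin of a listed thing).
The state is a dict: "time": time; "joint_positions": joint angles; "joint_vel": joint speeds; "joint_torque": joint torques, N m; "tool_pos": TCP position; "tool_rot": TCP orientation; "force": force on the tool from outside, world axes, zero at the start; "moment": the same for the moment, N m; "gripper_width": finger opening in m; "grip_force": force on a finger pad.
Only numpy, scipy, OpenCV 4.12 (cv2) and the standard library are available. Lean on these libraries where they do the work, as an engineer would, in place of code of your own. Each camera call takes 0.05 s, during which the arm holds its last target. There are 200 camera calls.

## Task

One of the three identical closed tins is full of bolts and clearly heavier than the others: to find it, lift each tin clear of the shelf and feel its weight, starting with the one on the robot's right and working along the row to its left, and stand each back upright about where it stood before lifting the next. Then finish holding the heaviest one up, upright and still, in the gripper over the middle of the tray that has the hex bolt in it (not the one with the pipe offcut), its underside some 15 cm above the shelf: do not put it down or let go at the end. Keep the tins upright throughout, leave the two lighter ones standing about where they began, and do not disturb anything else.

Things in the scene. Friction and masses are not known exactly. Their poses are not given: they have to be found in the camera images.
- tin_a: closed square steel tin with slip-on lid, one of three alike: 60 x 60 mm, 75 mm high; origin at the centre of its underside, z up, x and y square to its sides. Any of them stands anywhere in a row across the robot: at its right (y -0.27 to -0.20), middle, left (y 0.20 to 0.27). Its hidden load barely shifts. It weighs 0.17 to 0.66 kg all told; one weighs at least 0.2 kg more than the others.
- tin_b: closed square steel tin with slip-on lid, one of three alike: 60 x 60 mm, 75 mm high; origin at the centre of its underside, z up, x and y square to its sides. Any of them stands anywhere in a row across the robot: at its right (y -0.27 to -0.20), middle, left (y 0.20 to 0.27). Its hidden load barely shifts. It weighs 0.17 to 0.66 kg all told; one weighs at least 0.2 kg more than the others.
- tin_c: closed square steel tin with slip-on lid, one of three alike: 60 x 60 mm, 75 mm high; origin at the centre of its underside, z up, x and y square to its sides. Any of them stands anywhere in a row across the robot: at its right (y -0.27 to -0.20), middle, left (y 0.20 to 0.27). Its hidden load barely shifts. It weighs 0.17 to 0.66 kg all told; one weighs at least 0.2 kg more than the others.
- tray_a: zinc-plated open tray, fixed to the shelf, 110 mm (its x) by 140 mm (its y), 28 mm high, walls and floor 3 mm thick; origin at the centre of its underside. One of two alike; one holds the hex bolt, the other the pipe offcut, either way round.
- tray_b: zinc-plated open tray, fixed to the shelf, 110 mm (its x) by 140 mm (its y), 28 mm high, walls and floor 3 mm thick; origin at the centre of its underside. One of two alike; one holds the hex bolt, the other the pipe offcut, either way round.
- bolt: big steel hex bolt with a nut on its end, lying in one of the trays: 80 mm long, head and nut 24 mm across flats, shank 16 mm; origin on the tray floor under its middle, x along the shank. It marks the tray to choose. Leave it alone.
- offcut: short grey PVC pipe offcut standing on end in the other tray: 42 mm across, 45 mm high; origin at the centre of its underside. Leave it alone.
- shelf: the white melamine shelf that everything stands on; its top is at z = 0.
- scraper: putty scraper lying flat, steel blade 75 mm wide and wooden handle, about 210 mm long (its x, the blade to +x), 18 mm thick, at the robot's right, outside the row of tins; origin under its middle. Bystander.
- tape_measure: black tape measure, 62 x 62 x 34 mm, between the trays; origin at the centre of its underside. Bystander.
- pipe_nut: small brass pipe ring, 28 mm across, 14 mm high, standing between two of the tins; origin at the centre of its underside. Bystander.
Mind the look-alikes: they are no part of the job. What is shaped like the tray_a but purple is not meant.

How it is judged:
By the outcome, as a careful person would: the job done as asked, in the order asked, and still so for the second after the job is handed in, while the arm keeps its last pose, push and grip.
It also fails if it takes over 72 s, if anything falls off the work surface, if the arm or the gripper's body presses on something with over 40 N, if the wrist force passes 120 N, or if a joint passes its speed limit or range.

## Working session

There is one attempt and no reset: what is moved stays moved. The work goes in short steps, Python scripts to look and compute and a tool call to move; the robot and the scene stay as the last step left them, time stands still between calls to the robot, and variables do not carry over. Pictures are saved under pics/ and viewed, at most 10 in all, crops included, and the job is handed in when it is done.

Besides the shell and the picture viewer there is one more tool, called after "Emit:" as name(argument=value, ...), one argument or row to a line, values as JSON. servo_tool: Moves the arm, as the interface text tells. Its arguments: {"type":"object","properties":{"deltas":{"type":"array"},"force":{"type":"number"}},"required":["deltas"]}

```bash
mkdir -p pics; python3 - <<'E'
from cell import manip, viewer, regions_of, place_of
import cv2, numpy as np
s=manip.read_state(); print({k:np.round(v,3).tolist() for k,v in s.items()}, manip.finger_overhang)
for c in ("top","side"):
    p=viewer.grab_frame(c); cv2.imwrite(f"pics/{c}0.png",p["color"])
    print(c,p["fx"],p["k1"],np.round(p["R"],3).tolist(),np.round(p["t"],3).tolist())
    for n in ("tin_a","tray_a","bolt","offcut","scraper","tape_measure","pipe_nut"):
        print(n,[(np.round(d["at"],3).tolist(),round(d["conf"],2)) for d in place_of(p,n)])
print(manip.read_state()["time"])
E
```

```text
{'time': 0.0, 'joint_positions': [-1.261, 0.265, 1.605, 0.0, 1.274, -0.037], 'joint_vel': [-0.0, 0.001, 0.0, 0.002, 0.001, -0.0], 'joint_torque': [0.003, -50.211, -35.687, 0.073, 0.029, -0.0], 'tool_pos': [0.229, -0.634, 0.256], 'tool_rot': [-3.092, -0.542, 0.0], 'force': [0.577, 0.508, -0.334], 'moment': [0.007, 0.047, 0.032], 'grip_force': 0.0, 'gripper_width': 0.088} 0.019
top 457.7228546899341 -0.09602996605604133 [[-0.072, -0.997, 0.001], [-0.969, 0.07, -0.237], [0.236, -0.018, -0.972]] [-0.013, 0.564, 0.874]
tin_a [([0.475, 0.208, -0.002], 0.96), ([0.445, 0.016, 0.001], 0.72), ([0.665, 0.015, -0.0], 0.61), ([0.427, -0.214, 0.002], 0.59)]
tray_a [([0.837, 0.16, 0.004], 0.94), ([0.822, -0.052, -0.001], 0.9), ([0.649, 0.261, -0.002], 0.85), ([0.286, 0.3, 0.0], 0.68), ([0.627, -0.177, -0.001], 0.63)]
bolt [([0.649, 0.253, 0.004], 0.73), ([0.663, 0.018, 0.0], 0.6)]
offcut [([0.625, -0.182, 0.001], 0.63)]
scraper [([0.432, -0.396, 0.002], 0.67)]
tape_measure [([0.667, 0.016, -0.001], 0.56)]
pipe_nut [([0.445, 0.122, 0.004], 0.49)]
side 471.1195997248486 -0.0021702371538574517 [[0.978, -0.207, -0.022], [-0.153, -0.639, -0.754], [0.142, 0.741, -0.656]] [-0.544, 0.088, 1.139]
tin_a [([0.443, 0.018, 0.003], 0.95), ([0.428, -0.219, 0.003], 0.91), ([0.47, 0.207, 0.002], 0.7)]
tray_a [([0.642, 0.258, 0.0], 0.83), ([0.82, -0.052, 0.003], 0.82), ([0.629, -0.178, -0.001], 0.8), ([0.835, 0.167, -0.0], 0.74), ([0.285, 0.3, -0.001], 0.7), ([0.653, 0.251, 0.006], 0.15)]
bolt [([0.649, 0.251, 0.003], 0.71)]
offcut [([0.628, -0.186, -0.001], 0.91)]
scraper [([0.434, -0.395, 0.002], 0.96)]
tape_measure [([0.669, 0.02, 0.001], 0.65)]
pipe_nut []
0.8
```

View pics/top0.png

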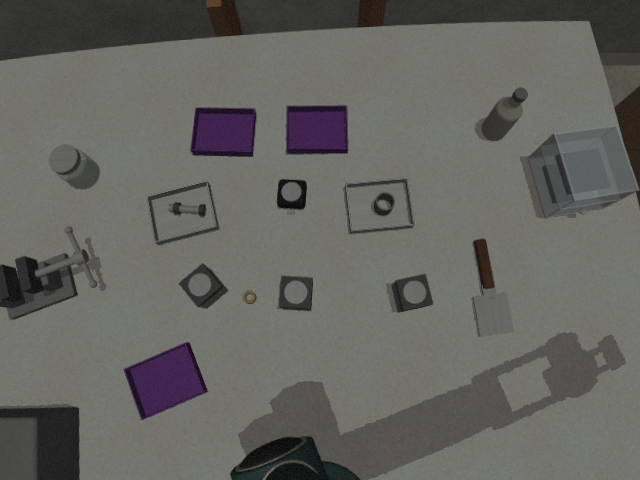

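View pics/side0.png

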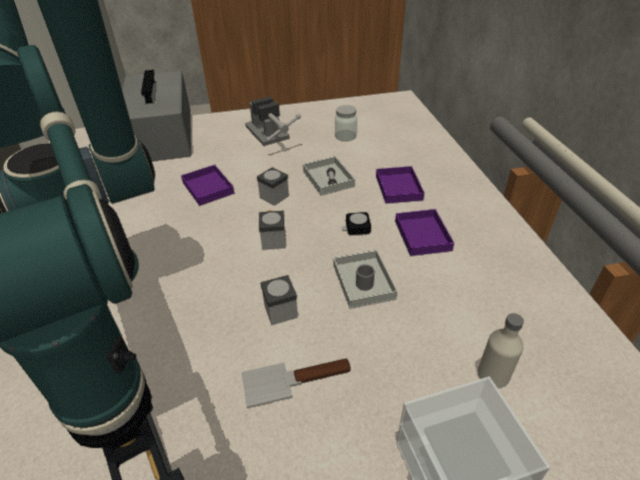

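Top picture: the tins are at (412,293), (296,293) and (203,286). The look-alikes are the tape measure at (292,194) and the purple trays at (224,132), (317,130) and (165,380). The grey tray with the bolt is at (183,212) and the grey tray with the offcut is at (379,206). The pipe nut is at (250,297), close to the left and middle tins. Next I'll fit the tin yaws and the tray pose, and make one close crop.

```bash
cat > h.py <<'E'
from cell import manip, viewer, regions_of, place_of
import cv2, numpy as np
from scipy.optimize import minimize
def proj(p,X):
    c=np.atleast_2d(X)@np.array(p["R"]).T+np.array(p["t"]); s=c[:,:2]/c[:,2:]
    s=s*(1+p["k1"]*(s**2).sum(1,keepdims=True)); return s*[p["fx"],p["fy"]]+[p["cx"],p["cy"]]
def corners(x,y,a,l,w,h,z=0):
    B=np.array([[i*l/2,j*w/2] for i in(-1,1) for j in(-1,1)])
    R=np.array([[np.cos(a),-np.sin(a)],[np.sin(a),np.cos(a)]]); B=B@R.T+[x,y]
    return np.vstack([np.c_[B,np.full(4,q)] for q in (z,z+h)])
def hullmask(p,*a):
    m=np.zeros((1920,2560),np.uint8); h=cv2.convexHull(((proj(p,corners(*a))+.5)*4).astype(np.float32))
    cv2.fillConvexPoly(m,np.round(h).astype(int),1); return cv2.resize(m.astype(np.float32),(640,480),interpolation=cv2.INTER_AREA)
def masks(ps,thing,xy,fill=False):
    out=[]
    for p in ps:
        uv=proj(p,[*xy,0.03])[0]; best=None
        for r in regions_of(p,thing):
            m=r["pixels"].astype(np.uint8)
            if m.sum()<50: continue
            ys,xs=np.nonzero(m); d=np.hypot(xs.mean()-uv[0],ys.mean()-uv[1])
            if d<25 and (best is None or d<best[0]): best=(d,m)
        if best is None: print("miss",thing,xy);continue
        m=best[1]
        if fill:
            h=cv2.convexHull(np.argwhere(m)[:,::-1].astype(np.int32)); m=cv2.fillConvexPoly(m.copy(),h,1)
        out.append((p,m.astype(np.float32)))
    return out
def fit(ps,thing,xy,l,w,h,fill=False,period=np.pi/2):
    M=masks(ps,thing,xy,fill)
    f=lambda v:sum(np.abs(hullmask(p,v[0],v[1],v[2],l,w,h)-m).sum()/m.sum() for p,m in M)
    rs=[minimize(f,[*xy,a],method="Nelder-Mead",options=dict(initial_simplex=[[*xy,a],[xy[0]+.006,xy[1],a],[xy[0],xy[1]+.006,a],[*xy,a+.25]],maxiter=120)) for a in np.arange(0,period,period/4)]
    r=min(rs,key=lambda r:r.fun); return np.round(r.x,4),round(r.fun,3),len(M)
E
python3 - <<'E'
from h import *
ps=[viewer.grab_frame("top"),viewer.grab_frame("side")]
for xy in ((.428,-.217),(.444,.017),(.472,.208)):
    v,e,n=fit(ps,"tin_a",xy,.06,.06,.075); print("tin",v,np.degrees(v[2])%90,e,n)
v,e,n=fit(ps,"tray_a",(.646,.259),.11,.14,.028,True,np.pi); print("tray",v,e,n)
c=ps[0]["color"][170:350,130:450]; cv2.imwrite("pics/crop.png",cv2.resize(c,None,fx=2.5,fy=2.5,interpolation=3))
E
```

```text
tin [ 0.4278 -0.2208  0.1333] 7.637527409093874 0.086 2
tin [ 0.4447  0.0153 -0.1581] 80.94153725898168 0.098 2
tin [0.4729 0.2066 0.6289] 36.03331573577747 0.093 2
tray [0.6438 0.2586 3.3302] 0.072 2
```

View pics/crop.png

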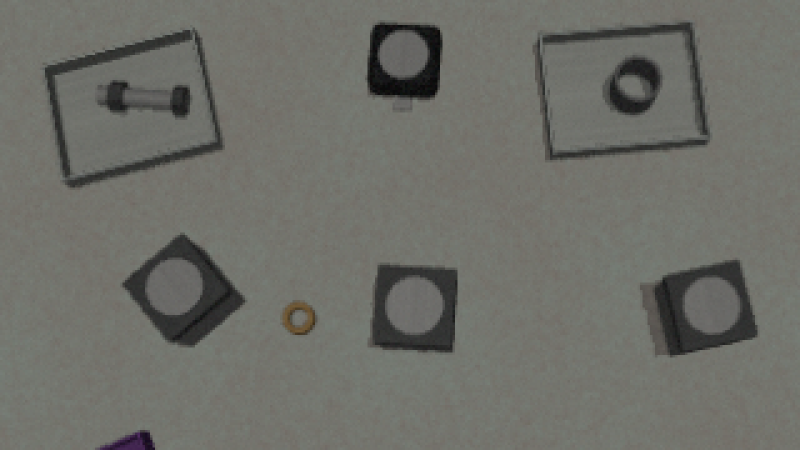

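The crop confirms the choice: the grey tray at top left holds the bolt, the one at right holds the offcut, and the black box with the tab is the tape measure. The tin yaws are about +8°, -9° and +36°, consistent with the picture. Now I'll move over the right tin.

Emit:
servo_tool(
  deltas=[
    [100, [2.73, -2.67, 0], [0, 0, 0]],
    [100, [2.73, -2.67, 0], [0, 0, 0]],
    [100, [2.73, -2.67, 0], [0, 0, 0]],
    [100, [2.73, -2.67, 0], [0, 0, 0]],
    [100, [2.73, -2.67, 0], [0, 0, 0]],
  ],
  force=25,
)

```text
time: 1.72
tool_pos: [0.3128, -0.4614, 0.2577]
tool_rot: [3.095, 0.541, 0.0]
force: [0.7, 0.8, -0.5]
gripper_width: 0.0884
grip_force: 0.0
```

Emit:
servo_tool(
  deltas=[
    [100, [2.73, -2.67, 0], [0, 0, 0]],
    [100, [2.73, -2.67, 0], [0, 0, 0]],
    [100, [2.73, -2.67, 0], [0, 0, 0]],
    [100, [2.73, -2.67, 0], [0, 0, 0]],
    [100, [2.73, -2.67, 0], [0, 0, 0]],
  ],
)

```text
time: 2.13
tool_pos: [0.3959, -0.2892, 0.258]
tool_rot: [3.094, 0.541, 0.001]
force: [0.1, -0.1, 0.5]
gripper_width: 0.0883
grip_force: 0.0
```

Emit:
servo_tool(
  deltas=[
    [100, [2.73, -2.67, 0], [0, 0, 0]],
    [100, [2.73, -2.67, 0], [0, 0, 0]],
    [100, [0, 0, 3], [0, 0, 0.107]],
    [100, [0, 0, 3], [0, 0, 0.107]],
    [100, [0, 0, 3], [0, 0, 0]],
  ],
)

```text
time: 2.55
tool_pos: [0.4298, -0.2214, 0.1679]
tool_rot: [3.133, 0.205, 0.004]
force: [1.6, 0.1, -0.2]
gripper_width: 0.0878
grip_force: 0.0
```

Emit:
servo_tool(
  deltas=[
    [100, [0, 0, 0], [0, 0, 0]],
    [100, [0, 0, 0], [0, 0, 0]],
    [100, [0, 0, 0], [0, 0, 0]],
  ],
)

```text
time: 2.8
tool_pos: [0.4293, -0.2227, 0.1691]
tool_rot: [3.134, 0.209, 0.002]
force: [-0.6, -0.1, 1.2]
gripper_width: 0.0879
grip_force: 0.0
```

Emit:
servo_tool(
  deltas=[
    [100, [-0.1, -0.2, 3], [0, 0, 0]],
    [100, [0, 0, 3], [0, 0, 0]],
    [100, [0, 0, 3], [0, 0, 0]],
    [100, [0, 0, 2], [0, 0, 0]],
    [100, [0, 0, 1], [0, 0, 0]],
  ],
  force=30,
)

```text
time: 3.22
tool_pos: [0.4275, -0.2208, 0.0474]
tool_rot: [-3.135, -0.208, 0.0]
force: [-0.3, 0.2, -0.1]
gripper_width: 0.0882
grip_force: 0.0
```

Emit:
servo_tool(
  deltas=[
    [100, [0, 0, 0.1], [0, 0, 0]],
    [50, [0, 0, 0], [0, 0, 0]],
    [50, [0, 0, 0], [0, 0, 0]],
    [50, [0, 0, 0], [0, 0, 0]],
    [50, [0, 0, 0], [0, 0, 0]],
  ],
)

```text
time: 3.63
tool_pos: [0.4286, -0.221, 0.0484]
tool_rot: [3.133, 0.208, 0.004]
force: [1.5, 2.1, 3.2]
gripper_width: 0.0638
grip_force: 2.0
```

Emit:
servo_tool(
  deltas=[
    [50, [0, 0, 0], [0, 0, 0]],
    [50, [0, 0, 0], [0, 0, 0]],
    [50, [0, 0, 0], [0, 0, 0]],
    [50, [0, 0, 0], [0, 0, 0]],
    [50, [0, 0, 0], [0, 0, 0]],
  ],
)

```text
time: 4.05
tool_pos: [0.4284, -0.2206, 0.0481]
tool_rot: [3.134, 0.208, 0.003]
force: [-1.0, 1.8, 6.7]
gripper_width: 0.0598
grip_force: 30.0
```

Emit:
servo_tool(
  deltas=[
    [50, [0, 0, -0.5], [0, 0, 0]],
    [50, [0, 0, -1.5], [0, 0, 0]],
    [50, [0, 0, -2], [0, 0, 0]],
    [50, [0, 0, -1.5], [0, 0, 0]],
    [50, [0, 0, -0.5], [0, 0, 0]],
  ],
)

```text
time: 4.47
tool_pos: [0.4286, -0.221, 0.1091]
tool_rot: [3.132, 0.209, 0.005]
force: [0.9, -0.1, -2.3]
gripper_width: 0.06
grip_force: 30.0
```

Emit:
servo_tool(
  deltas=[
    [50, [0, 0, 0], [0, 0, 0]],
    [50, [0, 0, 0], [0, 0, 0]],
    [50, [0, 0, 0], [0, 0, 0]],
    [50, [0, 0, 0], [0, 0, 0]],
    [50, [0, 0, 0], [0, 0, 0]],
  ],
)

```text
time: 4.88
tool_pos: [0.4266, -0.2198, 0.1056]
tool_rot: [-3.133, -0.208, 0.003]
force: [0.0, -0.2, -2.3]
gripper_width: 0.0598
grip_force: 30.0
```

Emit:
servo_tool(
  deltas=[
    [50, [0, 0, 0], [0, 0, 0]],
    [50, [0, 0, 0], [0, 0, 0]],
    [50, [0, 0, 0], [0, 0, 0]],
  ],
)

```text
time: 5.13
tool_pos: [0.4273, -0.2202, 0.1064]
tool_rot: [-3.134, -0.208, 0.001]
force: [0.3, -0.3, -1.9]
gripper_width: 0.0598
grip_force: 30.0
```

```bash
cat > w.py <<'E'
from h import *
F=[];T=[]
for i in range(8):
    p=viewer.grab_frame("side"); s=manip.read_state(); F.append(s["force"]);T.append(s["joint_torque"])
print("F",np.round(np.mean(F,0),2),np.round(np.std(F,0),2),"tau",np.round(np.mean(T,0),2)[1:3],np.round(s["tool_pos"],4),s["tool_rot"],s["gripper_width"],s["time"])
E
python3 w.py
```

```text
F [ 0.16  0.1  -2.19] [0.41 0.45 0.31] tau [-33.66 -31.04] [ 0.4274 -0.2203  0.1068] [3.13460893e+00 2.08449389e-01 1.67702376e-04] 0.05996904580690219 5.5333
```

Right tin: about 2.2 N, so it is light (about 0.22 kg). Setting it back.

Emit:
servo_tool(
  deltas=[
    [50, [0, 0, 1], [0, 0, 0]],
    [50, [0, 0, 2], [0, 0, 0]],
    [50, [0, 0, 1.7], [0, 0, 0]],
    [50, [0, 0, 0.8], [0, 0, 0]],
    [50, [0, 0, 0.3], [0, 0, 0]],
  ],
)

```text
time: 5.95
tool_pos: [0.4257, -0.2193, 0.048]
tool_rot: [-3.132, -0.209, 0.007]
force: [-12.4, 7.6, 32.2]
gripper_width: 0.0593
grip_force: 30.0
```

Emit:
servo_tool(
  deltas=[
    [50, [0, 0, 0.1], [0, 0, 0]],
    [50, [0, 0, 0], [0, 0, 0]],
    [50, [0, 0, 0], [0, 0, 0]],
  ],
)

```text
time: 6.2
tool_pos: [0.4269, -0.22, 0.048]
tool_rot: [-3.134, -0.209, 0.002]
force: [-2.1, 1.6, 3.7]
gripper_width: 0.0593
grip_force: 30.0
```

Emit:
servo_tool(
  deltas=[
    [100, [0, 0, 0], [0, 0, 0]],
    [100, [0, 0, 0], [0, 0, 0]],
    [100, [0, 0, 0], [0, 0, 0]],
    [100, [0, 0, 0], [0, 0, 0]],
    [100, [0, 0, 0], [0, 0, 0]],
  ],
)

```text
time: 6.62
tool_pos: [0.4276, -0.2204, 0.0477]
tool_rot: [3.134, 0.208, 0.001]
force: [-0.0, -0.0, -0.0]
gripper_width: 0.0878
grip_force: 0.0
```

Emit:
servo_tool(
  deltas=[
    [100, [0, 0, 0], [0, 0, 0]],
    [100, [0, 0, 0], [0, 0, 0]],
    [100, [0, 0, 0], [0, 0, 0]],
  ],
)

```text
time: 6.87
tool_pos: [0.4274, -0.2203, 0.0477]
tool_rot: [-3.135, -0.208, 0.0]
force: [1.0, 0.1, -0.2]
gripper_width: 0.0884
grip_force: 0.0
```

Emit:
servo_tool(
  deltas=[
    [100, [0, 0, -1.5], [0, 0, 0]],
    [100, [0, 0, -3.5], [0, 0, 0]],
    [100, [0, 0, -3.5], [0, 0, 0]],
    [100, [0, 0, -3.5], [0, 0, 0]],
    [100, [0.81, -3.86, 0], [0, 0, 0]],
  ],
)

```text
time: 7.28
tool_pos: [0.4355, -0.1873, 0.176]
tool_rot: [3.125, 0.2, 0.02]
force: [1.3, -0.4, 0.7]
gripper_width: 0.0878
grip_force: 0.0
```

Emit:
servo_tool(
  deltas=[
    [100, [0.81, -3.86, 0], [0, 0, 0]],
    [100, [0.81, -3.86, 0], [0, 0, 0]],
    [100, [0.81, -3.86, 0], [0, 0, 0]],
    [100, [0.81, -3.86, 0], [0, 0, 0]],
    [100, [0.81, -3.86, 0], [0, 0, 0]],
  ],
)

```text
time: 7.7
tool_pos: [0.4446, 0.0174, 0.168]
tool_rot: [3.135, 0.208, 0.001]
force: [0.5, 1.2, -0.2]
gripper_width: 0.088
grip_force: 0.0
```

Emit:
servo_tool(
  deltas=[
    [100, [0, 0, 0], [0, 0, 0.097]],
    [100, [0, 0, 0], [0, 0, 0.097]],
    [100, [0, 0, 0], [0, 0, 0.097]],
    [100, [0, 0, 0], [0, 0, 0]],
    [100, [0, 0, 0], [0, 0, 0]],
  ],
)

```text
time: 8.12
tool_pos: [0.4448, 0.0159, 0.1677]
tool_rot: [-3.132, 0.244, 0.0]
force: [-0.1, -0.7, -0.5]
gripper_width: 0.0881
grip_force: 0.0
```

```bash
python3 - <<'E'
from h import *
s=manip.read_state(); print(s["tool_pos"],s["tool_rot"],2*np.arctan2(s["tool_rot"][1],s["tool_rot"][0]))
p=viewer.grab_frame("side")
v,e,n=fit([p],"tin_a",(.4278,-.2208),.06,.06,.075); print(v,e,n)
cv2.imwrite("pics/s1.png",p["color"])
E
```

```text
[0.44478805 0.01585361 0.16765994] [-3.13213487e+00  2.43526217e-01  4.45888826e-05] 6.127995777660325
[ 0.4262 -0.2199  1.7018] 0.035 1
```

View pics/s1.png

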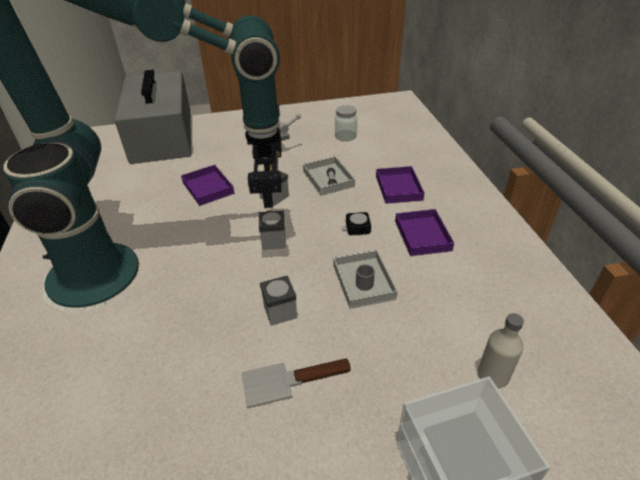

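The right tin (280,298) stands upright where it was. The gripper hangs over the middle tin (272,228), with its heading matching to within 0.01 rad. Lowering and gripping.

Emit:
servo_tool(
  deltas=[
    [100, [0, 0, 3], [0, 0, 0]],
    [100, [0, 0, 3], [0, 0, 0]],
    [100, [0, 0, 3], [0, 0, 0]],
    [100, [0, 0, 2], [0, 0, 0]],
    [100, [0, 0, 1], [0, 0, 0]],
  ],
)

```text
time: 8.63
tool_pos: [0.4425, 0.0153, 0.0449]
tool_rot: [3.132, -0.247, -0.008]
force: [-0.2, -0.3, -1.0]
gripper_width: 0.0879
grip_force: 0.0
```

Emit:
servo_tool(
  deltas=[
    [50, [0, 0, 0], [0, 0, 0]],
    [50, [0, 0, 0], [0, 0, 0]],
    [50, [0, 0, 0], [0, 0, 0]],
    [50, [0, 0, 0], [0, 0, 0]],
    [50, [0, 0, 0], [0, 0, 0]],
  ],
)

```text
time: 9.05
tool_pos: [0.4464, 0.0155, 0.0493]
tool_rot: [3.132, -0.248, 0.005]
force: [-0.7, -0.9, 2.8]
gripper_width: 0.06
grip_force: 30.0
```

Emit:
servo_tool(
  deltas=[
    [50, [0, 0, 0], [0, 0, 0]],
    [50, [0, 0, 0], [0, 0, 0]],
    [50, [0, 0, 0], [0, 0, 0]],
    [50, [0, 0, 0], [0, 0, 0]],
    [50, [0, 0, 0], [0, 0, 0]],
  ],
)

```text
time: 9.47
tool_pos: [0.4464, 0.0155, 0.0493]
tool_rot: [3.132, -0.248, 0.005]
force: [-0.3, -0.7, 6.3]
gripper_width: 0.0599
grip_force: 30.0
```

Emit:
servo_tool(
  deltas=[
    [50, [0, 0, -0.5], [0, 0, 0]],
    [50, [0, 0, -1.5], [0, 0, 0]],
    [50, [0, 0, -2], [0, 0, 0]],
    [50, [0, 0, -1.5], [0, 0, 0]],
    [50, [0, 0, -0.5], [0, 0, 0]],
  ],
)

```text
time: 9.88
tool_pos: [0.4453, 0.0158, 0.1092]
tool_rot: [-3.131, 0.248, -0.003]
force: [0.7, 0.6, -5.3]
gripper_width: 0.0597
grip_force: 30.0
```

Emit:
servo_tool(
  deltas=[
    [50, [0, 0, 0], [0, 0, 0]],
    [50, [0, 0, 0], [0, 0, 0]],
    [50, [0, 0, 0], [0, 0, 0]],
    [50, [0, 0, 0], [0, 0, 0]],
    [50, [0, 0, 0], [0, 0, 0]],
  ],
)

```text
time: 10.3
tool_pos: [0.4439, 0.0157, 0.1065]
tool_rot: [3.132, -0.248, -0.004]
force: [1.1, 0.2, -6.2]
gripper_width: 0.06
grip_force: 30.0
```

```bash
python3 w.py
```

```text
F [ 0.08  0.03 -6.3 ] [0.43 0.65 0.42] tau [-31.61 -32.95] [0.4449 0.0157 0.1077] [-3.13175676e+00  2.48301941e-01 -8.84146333e-07] 0.05958832039392391 10.7
```

Middle tin: about 6.3 N, so it is heavy. It goes back gently, then I test the left one, since all three must be felt.

Emit:
servo_tool(
  deltas=[
    [50, [0, 0, 1], [0, 0, 0]],
    [50, [0, 0, 2], [0, 0, 0]],
    [50, [0, 0, 1.5], [0, 0, 0]],
    [50, [0, 0, 0.6], [0, 0, 0]],
    [50, [0, 0, 0.2], [0, 0, 0]],
  ],
)

```text
time: 11.12
tool_pos: [0.4432, 0.0157, 0.0528]
tool_rot: [3.132, -0.248, -0.006]
force: [0.4, -0.7, -6.1]
gripper_width: 0.0598
grip_force: 30.0
```

Emit:
servo_tool(
  deltas=[
    [50, [0, 0, 0.1], [0, 0, 0]],
    [50, [0, 0, 0.1], [0, 0, 0]],
    [50, [0, 0, 0.1], [0, 0, 0]],
    [50, [0, 0, 0.1], [0, 0, 0]],
    [50, [0, 0, 0.1], [0, 0, 0]],
  ],
)

```text
time: 11.53
tool_pos: [0.4455, 0.0157, 0.0503]
tool_rot: [-3.132, 0.248, -0.002]
force: [-0.7, 0.3, -6.9]
gripper_width: 0.0597
grip_force: 30.0
```

Emit:
servo_tool(
  deltas=[
    [50, [0, 0, 0.05], [0, 0, 0]],
    [50, [0, 0, 0], [0, 0, 0]],
  ],
)

```text
time: 11.7
tool_pos: [0.4451, 0.0157, 0.0494]
tool_rot: [-3.132, 0.248, -0.001]
force: [0.1, 0.5, -7.1]
gripper_width: 0.0598
grip_force: 30.0
```

Emit:
servo_tool(
  deltas=[
    [50, [0, 0, 0.08], [0, 0, 0]],
    [50, [0, 0, 0.08], [0, 0, 0]],
    [50, [0, 0, 0], [0, 0, 0]],
  ],
)

```text
time: 11.95
tool_pos: [0.4452, 0.0157, 0.0494]
tool_rot: [3.132, -0.248, -0.001]
force: [-6.6, -0.5, 11.0]
gripper_width: 0.0599
grip_force: 30.1
```

Emit:
servo_tool(
  deltas=[
    [100, [0, 0, 0], [0, 0, 0]],
    [100, [0, 0, 0], [0, 0, 0]],
    [100, [0, 0, 0], [0, 0, 0]],
    [100, [0, 0, 0], [0, 0, 0]],
    [100, [0, 0, 0], [0, 0, 0]],
  ],
)

```text
time: 12.37
tool_pos: [0.4452, 0.0157, 0.0478]
tool_rot: [-3.132, 0.248, -0.001]
force: [-0.3, 0.0, 0.3]
gripper_width: 0.088
grip_force: 0.0
```

Emit:
servo_tool(
  deltas=[
    [100, [0, 0, 0], [0, 0, 0]],
    [100, [0, 0, 0], [0, 0, 0]],
    [100, [0, 0, 0], [0, 0, 0]],
  ],
)

```text
time: 12.62
tool_pos: [0.4449, 0.0157, 0.0475]
tool_rot: [-3.132, 0.248, 0.0]
force: [-0.8, -0.2, -0.1]
gripper_width: 0.0881
grip_force: 0.0
```

Emit:
servo_tool(
  deltas=[
    [100, [0, 0, -1.5], [0, 0, 0]],
    [100, [0, 0, -3.5], [0, 0, 0]],
    [100, [0, 0, -3.5], [0, 0, 0]],
    [100, [0, 0, -3.5], [0, 0, 0]],
    [100, [0, 0, 0], [0, 0, 0]],
  ],
)

```text
time: 13.03
tool_pos: [0.4498, 0.0156, 0.1749]
tool_rot: [-3.131, 0.248, -0.02]
force: [1.2, -0.2, 0.8]
gripper_width: 0.0882
grip_force: 0.0
```

Emit:
servo_tool(
  deltas=[
    [100, [-0.05, -3.86, 0], [0, 0, 0]],
    [100, [-0.05, -3.86, 0], [0, 0, 0]],
    [100, [-0.05, -3.86, 0], [0, 0, 0]],
    [100, [-0.05, -3.86, 0], [0, 0, 0]],
    [100, [-0.05, -3.86, 0], [0, 0, 0]],
  ],
)

```text
time: 13.45
tool_pos: [0.4726, 0.2083, 0.1673]
tool_rot: [3.132, -0.249, 0.0]
force: [0.8, 0.0, -0.5]
gripper_width: 0.0878
grip_force: 0.0
```

Emit:
servo_tool(
  deltas=[
    [100, [0, 0, 0], [0, 0, -0.1124]],
    [100, [0, 0, 0], [0, 0, -0.1124]],
    [100, [0, 0, 0], [0, 0, -0.1124]],
    [100, [0, 0, 0], [0, 0, -0.1124]],
    [100, [0, 0, 0], [0, 0, -0.1124]],
  ],
)

```text
time: 13.87
tool_pos: [0.4725, 0.2069, 0.1668]
tool_rot: [3.076, 0.639, -0.001]
force: [-0.5, 0.3, 0.0]
gripper_width: 0.0884
grip_force: 0.0
```

Emit:
servo_tool(
  deltas=[
    [100, [0, 0, 0], [0, 0, -0.1124]],
    [100, [0, 0, 0], [0, 0, -0.1124]],
    [100, [0, 0, 0], [0, 0, 0]],
    [100, [0, 0, 0], [0, 0, 0]],
  ],
)

```text
time: 14.2
tool_pos: [0.4726, 0.2066, 0.1671]
tool_rot: [2.989, 0.967, -0.001]
force: [0.1, -0.4, 0.1]
gripper_width: 0.0882
grip_force: 0.0
```

```bash
python3 - <<'E'
from h import *
s=manip.read_state(); print(s["tool_pos"],s["tool_rot"],2*np.arctan2(s["tool_rot"][1],s["tool_rot"][0])%np.pi)
p=viewer.grab_frame("side")
v,e,n=fit([p],"tin_a",(.4447,.0153),.06,.06,.075); print(v,e,n)
E
```

```text
[0.47257984 0.20661841 0.16708602] [ 2.98919286e+00  9.66554394e-01 -1.07378477e-03] 0.6254769387743452
[ 0.4434  0.016  -0.1242] 0.042 1
```

Emit:
servo_tool(
  deltas=[
    [100, [0, 0, 3], [0, 0, 0]],
    [100, [0, 0, 3], [0, 0, 0]],
    [100, [0, 0, 3], [0, 0, 0]],
    [100, [0, 0, 2], [0, 0, 0]],
    [100, [0, 0, 0.9], [0, 0, 0]],
  ],
)

```text
time: 14.72
tool_pos: [0.4703, 0.2057, 0.0453]
tool_rot: [2.988, 0.968, -0.009]
force: [-0.6, -0.2, -0.5]
gripper_width: 0.088
grip_force: 0.0
```

Emit:
servo_tool(
  deltas=[
    [100, [0, 0, 0], [0, 0, 0]],
    [50, [0, 0, 0], [0, 0, 0]],
    [50, [0, 0, 0], [0, 0, 0]],
    [50, [0, 0, 0], [0, 0, 0]],
    [50, [0, 0, 0], [0, 0, 0]],
  ],
)

```text
time: 15.13
tool_pos: [0.4741, 0.2072, 0.0503]
tool_rot: [-2.988, -0.971, -0.005]
force: [0.0, 0.3, -0.3]
gripper_width: 0.0636
grip_force: 0.0
```

Emit:
servo_tool(
  deltas=[
    [50, [0, 0, 0], [0, 0, 0]],
    [50, [0, 0, 0], [0, 0, 0]],
    [50, [0, 0, 0], [0, 0, 0]],
    [50, [0, 0, 0], [0, 0, 0]],
    [50, [0, 0, 0], [0, 0, 0]],
  ],
)

```text
time: 15.55
tool_pos: [0.4739, 0.2074, 0.0502]
tool_rot: [-2.987, -0.971, -0.004]
force: [-0.7, 0.9, 6.4]
gripper_width: 0.0598
grip_force: 29.9
```

Emit:
servo_tool(
  deltas=[
    [50, [0, 0, -0.5], [0, 0, 0]],
    [50, [0, 0, -1.5], [0, 0, 0]],
    [50, [0, 0, -2], [0, 0, 0]],
    [50, [0, 0, -1.5], [0, 0, 0]],
    [50, [0, 0, -0.5], [0, 0, 0]],
  ],
)

```text
time: 15.97
tool_pos: [0.4739, 0.207, 0.1107]
tool_rot: [2.987, 0.971, 0.005]
force: [-0.3, -0.2, -2.7]
gripper_width: 0.0599
grip_force: 29.9
```

Emit:
servo_tool(
  deltas=[
    [50, [0, 0, 0], [0, 0, 0]],
    [50, [0, 0, 0], [0, 0, 0]],
    [50, [0, 0, 0], [0, 0, 0]],
    [50, [0, 0, 0], [0, 0, 0]],
    [50, [0, 0, 0], [0, 0, 0]],
  ],
)

```text
time: 16.38
tool_pos: [0.472, 0.2063, 0.1074]
tool_rot: [2.988, 0.971, -0.004]
force: [0.1, 0.9, -2.6]
gripper_width: 0.0596
grip_force: 29.9
```

```bash
python3 w.py
```

```text
F [ 0.37  0.14 -2.98] [0.26 0.69 0.41] tau [-37.83 -31.57] [0.4728 0.2067 0.1086] [ 2.98765573e+00  9.71218163e-01 -7.57800517e-05] 0.0600425007309056 16.7833
```

Left tin: about 3.0 N, so it is light, and the middle one is the heaviest. Setting the left one down.

Emit:
servo_tool(
  deltas=[
    [50, [0, 0, 1], [0, 0, 0]],
    [50, [0, 0, 2], [0, 0, 0]],
    [50, [0, 0, 1.5], [0, 0, 0]],
    [50, [0, 0, 0.6], [0, 0, 0]],
    [50, [0, 0, 0.2], [0, 0, 0]],
  ],
)

```text
time: 17.2
tool_pos: [0.4713, 0.2061, 0.0536]
tool_rot: [2.988, 0.971, -0.006]
force: [0.6, 0.9, -2.3]
gripper_width: 0.0601
grip_force: 29.9
```

Emit:
servo_tool(
  deltas=[
    [50, [0, 0, 0.1], [0, 0, 0]],
    [50, [0, 0, 0.1], [0, 0, 0]],
    [50, [0, 0, 0.1], [0, 0, 0]],
    [50, [0, 0, 0.1], [0, 0, 0]],
    [50, [0, 0, 0.1], [0, 0, 0]],
  ],
)

```text
time: 17.62
tool_pos: [0.4734, 0.2069, 0.0513]
tool_rot: [-2.988, -0.971, -0.002]
force: [0.3, 0.6, -2.5]
gripper_width: 0.0597
grip_force: 29.9
```

Emit:
servo_tool(
  deltas=[
    [50, [0, 0, 0.05], [0, 0, 0]],
    [50, [0, 0, 0], [0, 0, 0]],
    [50, [0, 0, 0], [0, 0, 0]],
  ],
)

```text
time: 17.87
tool_pos: [0.4729, 0.2067, 0.0503]
tool_rot: [-2.988, -0.971, -0.0]
force: [1.1, -0.3, -2.2]
gripper_width: 0.06
grip_force: 29.9
```

Emit:
servo_tool(
  deltas=[
    [50, [0, 0, 0.08], [0, 0, 0]],
    [50, [0, 0, 0.08], [0, 0, 0]],
    [50, [0, 0, 0], [0, 0, 0]],
    [50, [0, 0, 0], [0, 0, 0]],
  ],
)

```text
time: 18.2
tool_pos: [0.473, 0.2067, 0.0502]
tool_rot: [2.988, 0.971, -0.0]
force: [-5.0, -3.2, 10.3]
gripper_width: 0.0597
grip_force: 29.9
```

Emit:
servo_tool(
  deltas=[
    [100, [0, 0, 0], [0, 0, 0]],
    [100, [0, 0, 0], [0, 0, 0]],
    [100, [0, 0, 0], [0, 0, 0]],
    [100, [0, 0, 0], [0, 0, 0]],
    [100, [0, 0, 0], [0, 0, 0]],
  ],
)

```text
time: 18.62
tool_pos: [0.4729, 0.2067, 0.0484]
tool_rot: [2.988, 0.971, 0.0]
force: [0.4, -0.1, 0.0]
gripper_width: 0.0877
grip_force: 0.0
```

Emit:
servo_tool(
  deltas=[
    [100, [0, 0, 0], [0, 0, 0]],
    [100, [0, 0, 0], [0, 0, 0]],
    [100, [0, 0, 0], [0, 0, 0]],
  ],
)

```text
time: 18.87
tool_pos: [0.4728, 0.2067, 0.0484]
tool_rot: [2.988, 0.971, -0.0]
force: [0.6, 0.2, 0.9]
gripper_width: 0.088
grip_force: 0.0
```

Emit:
servo_tool(
  deltas=[
    [100, [0, 0, -1.5], [0, 0, 0]],
    [100, [0, 0, -3.5], [0, 0, 0]],
    [100, [0, 0, -3.5], [0, 0, 0]],
    [100, [0, 0, -3.5], [0, 0, 0]],
    [100, [0, 0, 0], [0, 0, 0.1124]],
  ],
)

```text
time: 19.28
tool_pos: [0.4774, 0.2085, 0.1764]
tool_rot: [-3.036, -0.8, -0.02]
force: [0.5, 0.2, 0.6]
gripper_width: 0.088
grip_force: 0.0
```

Emit:
servo_tool(
  deltas=[
    [100, [0, 0, 0], [0, 0, 0.1124]],
    [100, [0, 0, 0], [0, 0, 0.1124]],
    [100, [0, 0, 0], [0, 0, 0.1124]],
    [100, [0, 0, 0], [0, 0, 0.1124]],
    [100, [0, 0, 0], [0, 0, 0.1124]],
  ],
)

```text
time: 19.7
tool_pos: [0.4727, 0.2067, 0.1685]
tool_rot: [3.141, -0.081, -0.0]
force: [0.6, -0.1, 0.4]
gripper_width: 0.0884
grip_force: 0.0
```

Emit:
servo_tool(
  deltas=[
    [100, [0, 0, 0], [0, 0, 0.1124]],
    [100, [0.05, 3.86, 0], [0, 0, 0]],
    [100, [0.05, 3.86, 0], [0, 0, 0]],
    [100, [0.05, 3.86, 0], [0, 0, 0]],
    [100, [0.05, 3.86, 0], [0, 0, 0]],
  ],
)

```text
time: 20.12
tool_pos: [0.4499, 0.0528, 0.1685]
tool_rot: [3.132, -0.246, 0.0]
force: [0.3, -1.2, -1.2]
gripper_width: 0.0887
grip_force: 0.0
```

Emit:
servo_tool(
  deltas=[
    [100, [0.05, 3.86, 0], [0, 0, 0]],
    [100, [0, 0, 0], [0, 0, 0]],
    [100, [0, 0, 0], [0, 0, 0]],
    [100, [0, 0, 0], [0, 0, 0]],
  ],
)

```text
time: 20.45
tool_pos: [0.445, 0.0158, 0.1686]
tool_rot: [-3.131, 0.25, -0.001]
force: [0.0, 0.5, 0.5]
gripper_width: 0.0881
grip_force: 0.0
```

```bash
python3 - <<'E'
from h import *
s=manip.read_state(); print(s["tool_pos"],s["tool_rot"],2*np.arctan2(s["tool_rot"][1],s["tool_rot"][0])-2*np.pi)
ps=[viewer.grab_frame("side")]
v,e,n=fit(ps,"tin_a",(.4729,.2066),.06,.06,.075); print(v,e,n)
v,e,n=fit(ps,"tin_a",(.4452,.0155),.06,.06,.075); print(v,e,n)
E
```

```text
[0.44503175 0.0158194  0.16861809] [-3.13098796e+00  2.50370801e-01 -6.15777217e-04] -0.15959127273432738
[ 0.492   0.1949 -0.0803] 1.317 1
[ 0.4435  0.016  -0.1238] 0.042 1
```

Emit:
servo_tool(
  deltas=[
    [100, [0, 0, 3], [0, 0, 0]],
    [100, [0, 0, 3], [0, 0, 0]],
    [100, [0, 0, 3], [0, 0, 0]],
    [100, [0, 0, 2], [0, 0, 0]],
    [100, [0, 0, 1], [0, 0, 0]],
  ],
)

```text
time: 21.02
tool_pos: [0.4426, 0.0171, 0.0456]
tool_rot: [3.132, -0.244, -0.008]
force: [-0.6, -0.1, -0.1]
gripper_width: 0.0879
grip_force: 0.0
```

Emit:
servo_tool(
  deltas=[
    [50, [0, 0, 0], [0, 0, 0]],
    [50, [0, 0, 0], [0, 0, 0]],
    [50, [0, 0, 0], [0, 0, 0]],
    [50, [0, 0, 0], [0, 0, 0]],
    [50, [0, 0, 0], [0, 0, 0]],
  ],
)

```text
time: 21.43
tool_pos: [0.4464, 0.0157, 0.0501]
tool_rot: [-3.132, 0.248, -0.005]
force: [0.5, -0.5, 2.9]
gripper_width: 0.0598
grip_force: 29.9
```

Emit:
servo_tool(
  deltas=[
    [50, [0, 0, 0], [0, 0, 0]],
    [50, [0, 0, 0], [0, 0, 0]],
    [50, [0, 0, 0], [0, 0, 0]],
    [50, [0, 0, 0], [0, 0, 0]],
    [50, [0, 0, 0], [0, 0, 0]],
  ],
)

```text
time: 21.85
tool_pos: [0.4465, 0.0157, 0.0501]
tool_rot: [-3.131, 0.248, -0.005]
force: [-0.4, 1.2, 6.1]
gripper_width: 0.0598
grip_force: 29.9
```

Emit:
servo_tool(
  deltas=[
    [50, [0, 0, -0.5], [0, 0, 0]],
    [50, [0, 0, -1.5], [0, 0, 0]],
    [50, [0, 0, -2], [0, 0, 0]],
    [50, [0, 0, -2], [0, 0, 0]],
    [50, [0, 0, -2], [0, 0, 0]],
  ],
)

```text
time: 22.27
tool_pos: [0.4428, 0.0157, 0.128]
tool_rot: [3.132, -0.249, -0.006]
force: [0.4, -0.3, -6.8]
gripper_width: 0.0599
grip_force: 29.9
```

Emit:
servo_tool(
  deltas=[
    [50, [0, 0, -2], [0, 0, 0]],
    [50, [0, 0, -2], [0, 0, 0]],
    [50, [0, 0, -2], [0, 0, 0]],
    [50, [0, 0, -1], [0, 0, 0]],
    [50, [0, 0, 0], [0, 0, 0]],
  ],
)

```text
time: 22.68
tool_pos: [0.4458, 0.0156, 0.2004]
tool_rot: [-3.131, 0.249, -0.006]
force: [0.4, 0.1, -6.6]
gripper_width: 0.0597
grip_force: 29.9
```

Emit:
servo_tool(
  deltas=[
    [50, [0, 0, 0], [0, 0, 0]],
    [50, [0, 0, 0], [0, 0, 0]],
  ],
)

```text
time: 22.85
tool_pos: [0.4434, 0.0157, 0.1966]
tool_rot: [3.132, -0.248, -0.005]
force: [-0.8, 0.4, -6.8]
gripper_width: 0.0599
grip_force: 29.9
```

Emit:
servo_tool(
  deltas=[
    [50, [0.56, -0.97, 0], [0, 0, 0]],
    [50, [1.13, -1.94, 0], [0, 0, 0]],
    [50, [1.13, -1.94, 0], [0, 0, 0]],
    [50, [1.13, -1.94, 0], [0, 0, 0]],
    [50, [1.13, -1.94, 0], [0, 0, 0]],
  ],
)

```text
time: 23.27
tool_pos: [0.5089, 0.0952, 0.1967]
tool_rot: [3.131, -0.249, -0.004]
force: [0.8, -0.9, -5.6]
gripper_width: 0.0599
grip_force: 29.9
```

Emit:
servo_tool(
  deltas=[
    [50, [1.13, -1.94, 0], [0, 0, 0]],
    [50, [1.13, -1.94, 0], [0, 0, 0]],
    [50, [1.13, -1.94, 0], [0, 0, 0]],
    [50, [1.13, -1.94, 0], [0, 0, 0]],
    [50, [1.13, -1.94, 0], [0, 0, 0]],
  ],
)

```text
time: 23.68
tool_pos: [0.5798, 0.1823, 0.1961]
tool_rot: [3.131, -0.248, -0.005]
force: [0.3, 0.6, -6.0]
gripper_width: 0.0602
grip_force: 29.9
```

Emit:
servo_tool(
  deltas=[
    [50, [1.13, -1.94, 0], [0, 0, 0]],
    [50, [1.13, -1.94, 0], [0, 0, 0]],
    [50, [1.13, -1.94, 0], [0, 0, 0]],
    [50, [1.13, -1.94, 0], [0, 0, 0]],
    [50, [0.56, -0.97, 0], [0, 0, 0]],
  ],
)

```text
time: 24.1
tool_pos: [0.6445, 0.2617, 0.1958]
tool_rot: [-3.132, 0.247, 0.003]
force: [-0.7, -0.4, -6.4]
gripper_width: 0.06
grip_force: 29.9
```

Emit:
servo_tool(
  deltas=[
    [50, [0, 0, 0], [0, 0, 0]],
    [50, [0, 0, 0], [0, 0, 0]],
    [50, [0, 0, 0], [0, 0, 0]],
    [50, [0, 0, 0], [0, 0, 0]],
    [50, [0, 0, 0], [0, 0, 0]],
  ],
)

```text
time: 24.52
tool_pos: [0.6432, 0.2581, 0.1984]
tool_rot: [3.131, -0.249, -0.001]
force: [0.4, -0.3, -5.4]
gripper_width: 0.0598
grip_force: 29.9
```

```bash
python3 - <<'E'
from h import *
for c in ("top","side"):
    p=viewer.grab_frame(c); cv2.imwrite(f"pics/f_{c}.png",p["color"])
    for n in ("tin_a","tape_measure","pipe_nut","bolt"):
        print(c,n,[(np.round(d["at"],3).tolist(),round(d["conf"],2)) for d in place_of(p,n)])
s=manip.read_state(); print(s["tool_pos"],s["tool_rot"],s["force"],s["joint_vel"],s["time"])
E
```

```text
top tin_a [([0.473, 0.207, -0.001], 0.93), ([0.427, -0.222, 0.002], 0.74), ([0.639, 0.262, 0.149], 0.65), ([0.644, 0.259, 0.0], 0.22)]
top tape_measure [([0.665, 0.016, -0.001], 0.57)]
top pipe_nut [([0.447, 0.12, 0.002], 0.43), ([0.644, 0.261, 0.001], 0.15)]
top bolt [([0.648, 0.254, 0.004], 0.7), ([0.428, -0.393, 0.002], 0.47)]
side tin_a [([0.426, -0.221, 0.003], 0.74), ([0.637, 0.26, 0.15], 0.73), ([0.467, 0.205, -0.001], 0.64)]
side tape_measure [([0.669, 0.02, 0.0], 0.88)]
side pipe_nut [([0.444, 0.118, -0.0], 0.56)]
side bolt [([0.652, 0.249, 0.002], 0.66)]
[0.64377439 0.25899286 0.19858436] [-3.13170951e+00  2.48247456e-01 -1.10575305e-04] [-0.19686555 -0.51767497 -5.85868493] [ 0.00055705  0.00108308 -0.0012582  -0.00020742 -0.00131176  0.00056091] 25.0167
```

View pics/f_top.png

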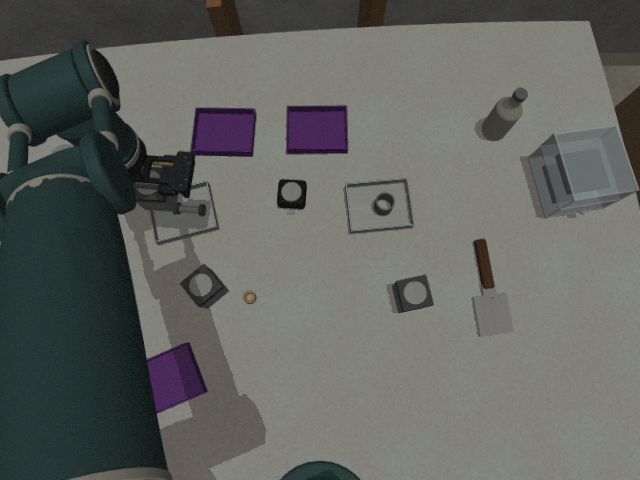

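View pics/f_side.png

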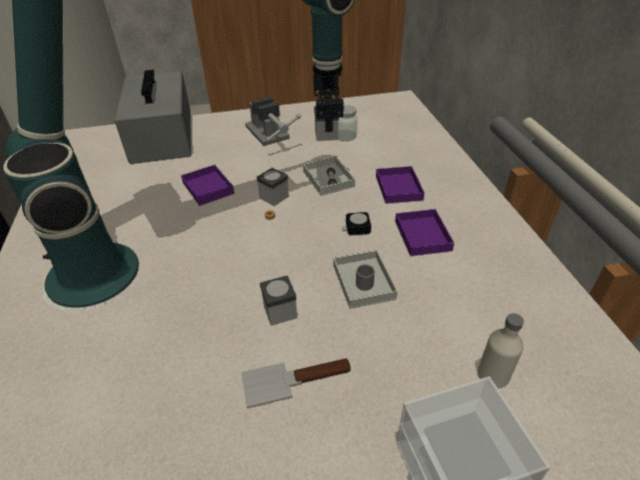

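The light tins at (412,293) and (203,286) in the top view stand where they began. The heavy one hangs upright over the bolt tray with its underside at about 0.149 m, and everything else looks unmoved. Handing in.

```bash
python3 -c "
from cell import manip
print(manip.sign_off())"
```

```text
the job is handed in; nothing more can be done
None
```

I lifted the tins right to left and they weighed about 2.2, 6.3 and 3.0 N; the middle one, the heaviest, is now held upright about 15 cm above the shelf over the bolt tray, the two lighter ones are back in their places, and the job is handed in at about 25 s.

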